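# Push up the reject cabinet's sash to the mark

### The job

Push the reject cabinet's clear sliding window up from beneath its yellow lip until the lip is level with the two red pointers on the side rails, then let it be: it stays where it is left. Only push, never pinch the lip between the fingers, and leave the loose bolt, socket, cap and washer standing where they are.

Things in the scene. Friction and masses are not known exactly. Their poses are not given: they have to be found in the camera images.
- cabinet: Fixed dark green steel cabinet, 360 wide (y), 340 deep (x), 356 mm high. Origin at table height, middle of the foot of its front; x points into it, z up. Apron 80 mm high at x = 0; above it the front leans back 40 degrees from upright (up the slope is (0.643, 0, 0.766)). Dark side rails 36 mm wide hide the counterweights, flank the sash and stand 8 mm proud of it.
- sash (a joint): How far the clear sash is slid up the slope from its lowest place, in m, 0 to 0.165 (0 to 0.03 at the start). It is balanced by its counterweights: friction keeps it wherever it is left, and 2 to 4 N along the slope moves it up.
- lip (a point): Centre of the yellow lip, a ledge 240 mm long (y), 34 mm deep (28 in its upper half), 12 mm thick, square out from the foot of the sash. Axes: x into the sash, y along the lip, z up the slope (slide direction). Flat underside at z = -0.006, free edge at x = -0.017, sash face at x = +0.017. Clear below and in front; the sill below is set back 10 mm behind the sash face.
- mark (a point): The marked height: a point midway between the two red pointers on the side rails, axes as lip. The lip is level with the pointers when lip coincides with it (z = 0 in this frame). The pointers are 50 to 140 mm up the slope from the lip at the start and stay there.
- bolt: Loose galvanised track bolt standing on its hex head in front of the cabinet, 32 mm across flats, 70 mm high. Origin at the centre of its underside. Leave alone.
- socket: Loose silver socket standing upright, 34 mm wide, 40 mm high. Origin at the centre of its underside. Leave alone.
- cap: Loose red plastic thread protector cap, 38 mm wide flange, 32 mm high. Origin at the centre of its underside. Leave alone.
- washer: Loose brass washer lying flat, 42 mm across, 5 mm thick. Origin at the centre of its underside. Leave alone.

How it is judged:
On the way:
1. the fingers push the lip from beneath while the sash comes up towards the pointers (contact force between the fingers and sash_c0 above 0.5 N and z of lip in the frame of mark above -0.03 m), for 0.1 s.
At the end, for the whole second after the job is handed in: the sash stands still with the lip level with the red pointers to within 8 mm along the slope, pushed there from beneath its lip; bolt, socket, cap and washer are within 15 mm of where they stood (z of lip in the frame of mark between -0.008 and 0.008 m and velocity of joint sash between -0.005 and 0.005 m/s and distance of each of bolt, socket, cap, washer from where it was at the start of the episode below 0.015 m); the robot touches nothing.
It fails at once if the bolt is knocked, moved or lifted (distance of bolt from where it was at the start of the episode above 0.015 m).
It fails at once if the socket is knocked, moved or lifted (distance of socket from where it was at the start of the episode above 0.015 m).
It fails at once if the cap is knocked, moved or lifted (distance of cap from where it was at the start of the episode above 0.015 m).
It fails at once if the washer is knocked, moved or lifted (distance of washer from where it was at the start of the episode above 0.015 m).
It fails at once if the lip is pinched between the fingers (contact force between the fingers and sash_c0 above 1 N and contact force between the fingers and sash_c1 above 1 N).
It also fails if it takes over 40 s, if anything falls off the work surface, if the arm or the gripper's body presses on something with over 40 N, if the wrist force passes 120 N, or if a joint passes its speed limit or range.

### The arm

A 6-joint arm with a two-finger parallel gripper is mounted at the origin on the work surface. World frame = base frame: x ahead of the robot, y to its left, z up, the work surface at z = 0. Lengths are in m, angles in rad, forces in N, time in s.
With the tool pointing down it reaches from about 0.35 to 0.875 m from the base axis. Payload 4.2 kg.
Tool frame: the origin (TCP) lies on the centre line of the jaws, within the pads' length; the fingertips stand 17 mm ahead of it and the grasp point (between the pads) lies 2 mm behind it; z points along the fingers, y is the direction in which the jaws open and shut (so a half turn about z gives the same grasp; the last joint's range is limited). The gripper opens to 87 mm and grips with 3 to 60 N. Pads are 19 mm wide; open, the fingers measure 117 mm over their backs; the gripper's body (75 mm by 190 mm) begins 51 mm behind the grasp point.
Start: joints at [1.374, 0.385, 0.008, 0, -1.194, -0.259], TCP at [0.275, 0.561, 0.24] pointing down, gripper open.
Joint ranges: [-3.14, 3.14], [-1.21, 2.06], [-1.07, 1.41], [-3.16, 2.05], [-2.99, -0.16], [-3.1, 3.1]. Speed limits (rad/s): [2.79, 2.79, 3.14, 3.14, 3.14, 3.14].

### API

Orientations are given as a unit quaternion [x, y, z, w].
In Python, from rig import manip gives the robot as it stands. Calls block until the motion is done:
- manip.goto(position, orientation): joint-space move of the TCP to a pose.
- manip.servo_line(position, frame=None, feed=0.15): straight line of the TCP; frame=None keeps the orientation; feed is the mean speed in m/s.
- manip.movej(angles): joint-space move.
- manip.move_gripper(opening, squeeze=None): finger opening in m; squeeze is the grip in N (None keeps the last); returns when the fingers have stopped.
- manip.hold(seconds).
- manip.inverse_kinematics(position, orientation): joint angles nearest the present ones, or None.
- manip.get_state(): the state.
- manip.grab_frame(name): name is "side" or "top" or "wrist"; returns a dict with "pixels" (384x512x3 uint8, red, green, blue), "fx", "fy", "cx", "cy" (pixels), "xyz" and "attitude" of the camera in the world; the wrist camera has in their place "T_tool_cam" (4x4, takes a point from camera to tool coordinates, whose origin is the TCP and whose axes are the flange's). Camera axes: x right, y up, looking along -z (the intrinsics and any distortion apply to the point x, -y, -z); pixel columns grow to the right and rows downward; lengths in m; the calibration is good to about 2 mm. A picture is of the moment at which its call begins: read the wrist's pose just before it. There is no depth.
A pose or a line that the arm cannot do raises manip.MotionError and nothing moves.
- manip.hand_in(): hands the job in, once; it reports no verdict.
Trained networks look in a picture, given as the dict that the camera call returned (one of the last four; its "shot" number tells which), for a name from the list of things; names that differ only in an ending like _2 or _b are one class to them, and where a whole thing is asked for, a point or a joint stands for the part that bears it (a point fixed in the world has none). Each returns a list of dicts, best first, with "score" (0 to 1); they miss things now and then, are a little off and sometimes report something else, mostly with a low value. They report only what shows in the picture. A call takes as long as a camera call.
- manip.find_in(query, picture): "location" ([x, y, z] in m, in the coordinates of the camera as it stood for that picture, good to about 4 mm: the middle of the surface that is visible of it).
The state is a dict: "time_s": time; "joints": joint angles; "dq": joint speeds; "joint_torque": joint torques, N m; "tcp_pos": TCP position; "tcp_rot": TCP orientation; "force": force on the tool from outside, world axes, zero at the start; "moment": the same for the moment, N m; "opening": finger opening in m.
Only numpy, scipy, OpenCV 4.12 (cv2) and the standard library are available. Lean on these libraries where they do the work, as an engineer would, in place of code of your own. Each camera call takes 0.05 s, during which the arm holds its last target.

## Working session

There is one attempt and no reset: what is moved stays moved. The work goes in short steps, each a Python script; the robot and the scene stay as the last script left them, time stands still between calls to the robot, and variables do not carry over. Pictures are saved under pics/ and viewed, and the job is handed in when it is done.

```bash
ls; mkdir -p pics; cat > h.py <<'E'
import numpy as np, cv2
from scipy.spatial.transform import Rotation as R
from rig import manip
def save(p,n): cv2.imwrite('pics/'+n+'.png',p['pixels'][:,:,::-1])
E
python3 - <<'E'
from h import *
import pickle
s=manip.get_state();print(s)
for n in ['side','top','wrist']:
    p=manip.grab_frame(n);save(p,n+'0');print({k:v for k,v in p.items() if k!='pixels'})
    pickle.dump(p,open(n+'0.pkl','wb'))
    for q in ['cabinet','sash','lip','mark','bolt','socket','cap','washer']:
        try:
            r=manip.find_in(q,p)
            for d in r[:2]:
                l=np.array(d['location'])
                if n!='wrist':
                    w=R.from_quat(p['attitude']).apply(l)+p['xyz'] if np.size(p['attitude'])==4 else np.array(p['attitude'])@l+p['xyz']
                else:
                    t=np.array(p['T_tool_cam'])@np.append(l,1)
                    w=R.from_quat(s['tcp_rot']).apply(t[:3])+s['tcp_pos']
                print(n,q,round(d['score'],2),w.round(3))
        except Exception as e: print(n,q,e)
print(manip.get_state()['time_s'])
E
```

```text
pics
{'time_s': 0.0, 'joints': array([ 1.37356063e+00,  3.85556219e-01,  6.63635970e-03, -5.00918581e-04,
       -1.19403025e+00, -2.58594854e-01]), 'dq': array([ 1.01895633e-04, -7.23918683e-04, -1.21004158e-03,  1.39546162e-03,
        4.39599138e-05, -1.35961275e-03]), 'joint_torque': array([-1.90321643e-04, -3.90667140e+01,  1.87406981e+01,  4.21990424e+00,
        1.10452058e-02, -1.95807424e-04]), 'tcp_pos': array([0.27486456, 0.56067916, 0.23846362]), 'tcp_rot': array([ 9.74118077e-01, -2.26037072e-01, -1.99649645e-04,  1.08352370e-03]), 'force': array([-0.70020727, -0.99948506, -0.31968752]), 'moment': array([-0.05329881,  0.03264698, -0.00484245]), 'opening': 0.08712807032683362}
{'fx': 373.1949382848895, 'fy': 373.1949382848895, 'cx': 255.34801986448863, 'cy': 193.45981331853721, 'xyz': array([0.41369097, 0.49811154, 0.61597939]), 'attitude': array([-0.00990308,  0.36166119,  0.93183635, -0.02800221]), 'shot': 1}
side cabinet 0.71 [0.651 0.084 0.235]
side cabinet 0.5 [ 0.54  -0.008  0.175]
side sash 0.92 [ 0.543 -0.011  0.174]
side lip 0.6 [ 0.535 -0.011  0.174]
side mark 0
[... 477 characters left out ...]
35  0.181]
top lip 0.83 [ 0.544 -0.035  0.179]
top mark 0.68 [0.552 0.107 0.207]
top bolt 0.65 [ 0.334 -0.115  0.019]
top socket 0.79 [ 0.41  -0.158  0.044]
top cap 0.79 [0.416 0.093 0.032]
top washer 0.6 [0.334 0.033 0.005]
{'fx': 264.84616587453644, 'fy': 264.84616587453644, 'cx': 257.2110899894277, 'cy': 190.47439344469683, 'T_tool_cam': array([[-8.39282957e-04,  9.62484055e-01,  2.71336948e-01,
         7.26415713e-02],
       [ 9.99999587e-01,  7.13146992e-04,  5.63469159e-04,
        -1.72258430e-03],
       [ 3.48826953e-04,  2.71337309e-01, -9.62484256e-01,
        -1.45983977e-01],
       [ 0.00000000e+00,  0.00000000e+00,  0.00000000e+00,
         1.00000000e+00]]), 'shot': 3}
1.35
```

View pics/side0.png

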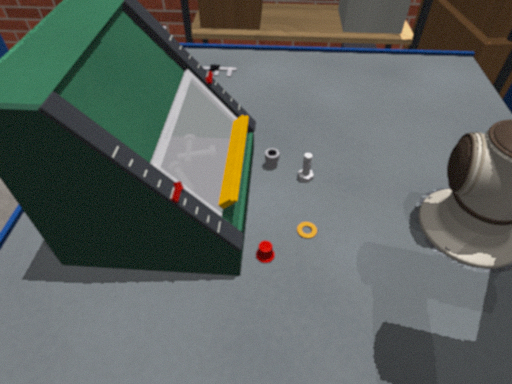

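View pics/top0.png

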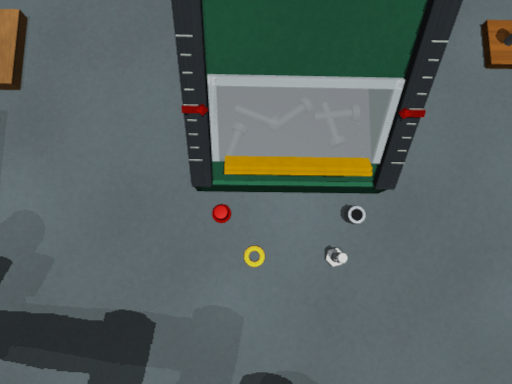

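The side view shows the lip running (230,203)-(243,117) and the pointers at (178,190) and (210,75). The top view shows the lip around row 166 and the pointers at (194,110) and (412,113). I'll zoom in for accurate key points.

```bash
python3 - <<'E'
import cv2
a=cv2.imread('pics/side0.png');b=cv2.imread('pics/top0.png')
cv2.imwrite('pics/sz.png',cv2.resize(a[60:260,140:280],None,fx=3,fy=3,interpolation=cv2.INTER_CUBIC)[:600])
cv2.imwrite('pics/tz.png',cv2.resize(b[80:210,170:435],None,fx=3,fy=3,interpolation=cv2.INTER_CUBIC))
E
```

```text
(no output)
```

View pics/sz.png

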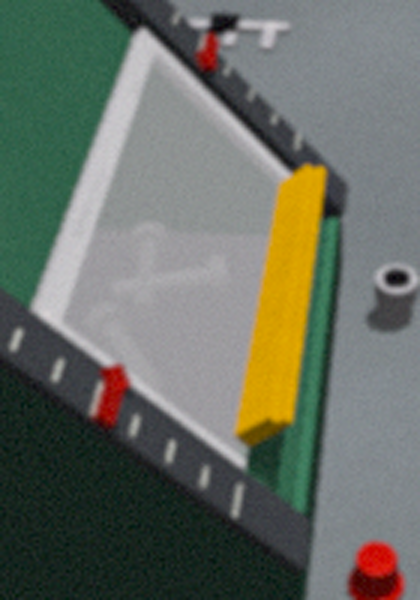

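View pics/tz.png

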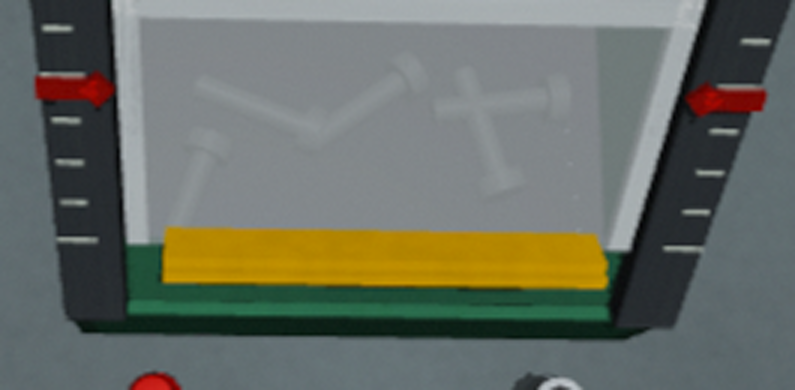

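```bash
cat > fit.py <<'E'
from h import *
import pickle
from scipy.optimize import least_squares
S=lambda u,v:(140+(u+.5)/3-.5,60+(v+.5)/3-.5)
T=lambda u,v:(170+(u+.5)/3-.5,80+(v+.5)/3-.5)
def att(p):
    a=np.array(p['attitude']); return R.from_quat(a) if a.size==4 else R.from_matrix(a)
def proj(p,X):
    c=att(p).inv().apply(np.asarray(X)-p['xyz']); 
    return np.stack([p['cx']+p['fx']*c[:,0]/-c[:,2],p['cy']-p['fy']*c[:,1]/-c[:,2]],1)
def Rm(yaw): return R.from_euler('z',yaw)*R.from_euler('y',40,degrees=True)
# R_y(40): z axis -> (sin40,0,cos40)
FB,BT='FB','BT'
lipx={FB:(-.017,-.006),BT:(.017,.006)}
def model(q,keys):
    out=[]
    m=q[:3]
    for k in keys:
        if k[0]=='lip':
            x,z=lipx[k[1]]; out.append([x,k[2]*.12,z+q[4]])
        else:
            out.append([q[5],k[2]*(q[6] if k[1]=='tip' else q[7]),0])
    return Rm(q[3]).apply(out)+m
def fit(obs,q0=(0.59,-.02,.22,0,-.07,.005,.144,.17)):
    # obs list of (cam, key, px)
    def f(q):
        r=[]
        for p,keys,px in obs: r.append((proj(p,model(q,keys))-px).ravel())
        r.append(np.array([(q[5]-.006)/.002,(q[6]-.144)/.02,(q[7]-.17)/.02])); return np.concatenate(r)
    s=least_squares(f,q0); return s.x,s.fun
E
python3 - <<'E'
from fit import *
ps=pickle.load(open('side0.pkl','rb'));pt=pickle.load(open('top0.pkl','rb'))
K=[('lip',FB,1),('lip',FB,-1),('lip',BT,1),('lip',BT,-1),('p','tip',1),('p','tip',-1),('p','base',1),('p','base',-1)]
pxS=np.array([S(293,424),S(326,170),S(238,430),S(300,167),S(118,366),S(208,68),S(108,425),S(211,32)])
pxT=np.array([T(163,283),T(607,289),T(166,228),T(601,234),T(115,91),T(686,99),T(38,88),T(765,100)])
for o in ([(ps,K,pxS),(pt,K,pxT)],[(ps,K,pxS)],[(pt,K,pxT)]):
    q,r=fit(o);print(q.round(4));print(r[:-3].reshape(-1,8,2).round(1).tolist())
    print('lip',(q[:3]+Rm(q[3]).apply([0,0,q[4]])).round(4))
E
```

```text
[ 0.5442 -0.0376  0.2116 -0.0091 -0.0957  0.0092  0.1426  0.1819]
[[[0.6, -1.7], [0.9, -1.6], [-0.4, 0.1], [-6.0, 3.6], [0.8, -0.7], [-0.7, -0.7], [-1.4, -1.2], [1.1, 1.4]], [[0.2, 0.7], [0.3, 0.8], [0.0, 0.5], [-1.1, 0.7], [0.0, -0.2], [0.5, 0.6], [-0.9, 0.3], [0.0, 0.8]]]
lip [ 0.4827 -0.037   0.1383]
[ 0.5415 -0.0307  0.2173 -0.0126 -0.0952  0.0091  0.1419  0.1815]
[[[1.3, -0.9], [2.0, -1.9], [0.0, 1.0], [-5.1, 3.3], [0.9, -0.4], [0.1, -1.1], [-1.4, -0.4], [2.0, 0.8]]]
lip [ 0.4802 -0.0299  0.1443]
[ 0.5453 -0.0371  0.2143 -0.0065 -0.0963  0.0062  0.1411  0.1796]
[[[-0.0, 0.2], [0.6, -0.0], [-0.2, -0.1], [-0.9, -0.2], [0.5, -0.3], [0.5, 0.0], [-0.2, 0.2], [-0.2, 0.1]]]
lip [ 0.4834 -0.0367  0.1406]
```

```bash
cat >> h.py <<'E'
LIP=np.array([.4825,-.0365,.139]); YAW=-.009; TR=0.0955
RM=R.from_euler('z',YAW)*R.from_euler('y',40,degrees=True)
def W(x,z,y=0.): return LIP+RM.apply([x,y,z])
def ori(sgn,tilt=0):
    b=RM*R.from_euler('y',tilt,degrees=True)
    z=b.apply([1,0,0]); y=sgn*b.apply([0,1,0]); x=np.cross(y,z)
    return R.from_matrix(np.stack([x,y,z],1)).as_quat()
E
python3 - <<'E'
from h import *
for sgn in (1,-1):
  for t in (0,10,20,-10):
    for y in (0,):
      print(sgn,t,[ (lambda j: None if j is None else np.round(j,2).tolist())(manip.inverse_kinematics(W(-.012+a,b,y),ori(sgn,t))) for a,b in [(-.09,-.028),(0,-.028),(0,-.0155+TR)]])
E
```

```text
1 0 [None, [-0.36, 0.09, -0.72, -1.89, -0.28, 0.56], None]
1 10 [None, None, None]
1 20 [None, None, [0.25, 0.03, -0.85, 0.63, -0.22, -2.42]]
1 -10 [[-0.52, -0.16, -0.86, -1.82, -0.45, 0.54], [-0.68, 0.25, -0.95, -2.27, -0.78, 1.24], [-0.31, 0.04, -0.6, -1.9, -0.28, 0.5]]
-1 0 [None, [-0.36, 0.09, -0.72, -1.89, -0.28, -2.58], None]
-1 10 [None, None, None]
-1 20 [None, None, [0.25, 0.03, -0.85, 0.63, -0.22, 0.72]]
-1 -10 [[-0.52, -0.16, -0.86, -1.82, -0.45, -2.6], [-0.68, 0.25, -0.95, -2.27, -0.78, -1.9], [-0.31, 0.04, -0.6, -1.9, -0.28, -2.64]]
```

```bash
cat >> h.py <<'E'
def ori2(sgn,tilt,yaw):  # yaw: about vertical, applied on world
    b=RM*R.from_euler('y',tilt,degrees=True)
    z=b.apply([1,0,0]); y=sgn*b.apply([0,1,0]); x=np.cross(y,z)
    return (R.from_euler('z',yaw,degrees=True)*R.from_matrix(np.stack([x,y,z],1))).as_quat()
def tcp_for(tipx,tipz,q,y=0.):  # tip upper-edge centre at lip coords
    Rq=R.from_quat(q).as_matrix(); up=Rq[:,0]*np.sign(Rq[2,0])
    return W(tipx,tipz,y)-Rq[:,2]*.017-up*.0095
E
python3 - <<'E'
from h import *
for sgn in (1,-1):
 for yw in (0,-25,25,-45,45):
  for t in (0,-10,-20,-30):
   for y in (-.06,0,.06):
    q=ori2(sgn,t,yw); zz=R.from_quat(q).apply([0,0,1])
    js=[manip.inverse_kinematics(p,q) for p in (tcp_for(.004,-.02,q,y)-.07*zz,tcp_for(.004,-.02,q,y),tcp_for(.004,-.006+TR/2,q,y),tcp_for(.004,-.006+TR,q,y))]
    if all(j is not None for j in js):
        js=np.array(js); d=np.abs(np.diff(js,axis=0)).max()
        print(sgn,yw,t,y,'dmax %.2f'%d,js[0].round(2).tolist(),js[-1].round(2).tolist())
E
```

```text
1 0 -10 -0.06 dmax 0.38 [-0.81, 0.03, -0.85, -1.81, -0.69, 0.77] [-0.42, 0.07, -0.56, -1.73, -0.36, 0.39]
1 0 -10 0 dmax 0.40 [-0.68, -0.01, -0.93, -1.98, -0.63, 0.87] [-0.33, 0.04, -0.61, -1.93, -0.29, 0.53]
1 0 -20 -0.06 dmax 0.34 [-1.13, 0.42, -1.03, -1.98, -1.17, 1.45] [-0.68, 0.18, -0.73, -2.13, -0.76, 0.98]
1 25 0 -0.06 dmax 0.28 [-0.61, 0.07, -0.56, -1.16, -0.8, 0.27] [-0.34, 0.12, -0.38, -1.06, -0.65, -0.06]
1 25 0 0 dmax 0.33 [-0.44, 0.0, -0.63, -1.2, -0.67, 0.19] [-0.17, 0.08, -0.44, -1.05, -0.52, -0.17]
1 25 0 0.06 dmax 0.43 [-0.21, -0.06, -0.68, -1.23, -0.51, 0.06] [0.03, 0.05, -0.49, -0.99, -0.36, -0.35]
1 25 -10 -0.06 dmax 0.25 [-0.84, 0.2, -0.61, -1.38, -1.0, 0.67] [-0.53, 0.18, -0.42, -1.38, -0.81, 0.35]
1 25 -10 0 dmax 0.29 [-0.73, 0.14, -0.7, -1.47, -0.92, 0.69] [-0.41, 0.13, -0.47, -1.45, -0.7, 0.34]
1 25 -10 0.06 dmax 0.34 [-0.59, 0.08, -0.77, -1.58, -0.83, 0.7] [-0.27, 0.1, -0.51, -1.52, -0.59, 0.33]
1 25 -20 -0.06 dmax 0.23 [-1.0, 0.38, -0.66, -1.51, -1.2, 1.0] [-0.68, 0.27, -0.48, -1.61, -1.0, 0.68]
1 25 -20 0 dmax 0.27 [-0.92, 0.36, -0.77, -1.61, -1.16, 1.09] 
[... 3872 characters left out ...]
.31, -1.07, -2.47] [-0.34, 0.22, -0.37, -1.31, -0.93, -2.76]
-1 45 -20 -0.06 dmax 0.18 [-0.89, 0.47, -0.41, -1.27, -1.36, -2.27] [-0.66, 0.39, -0.28, -1.37, -1.26, -2.53]
-1 45 -20 0 dmax 0.20 [-0.82, 0.43, -0.51, -1.34, -1.3, -2.23] [-0.57, 0.34, -0.35, -1.43, -1.18, -2.51]
-1 45 -20 0.06 dmax 0.23 [-0.73, 0.4, -0.6, -1.43, -1.25, -2.18] [-0.47, 0.31, -0.42, -1.51, -1.1, -2.49]
-1 45 -30 -0.06 dmax 0.17 [-0.96, 0.62, -0.41, -1.34, -1.5, -2.1] [-0.73, 0.49, -0.3, -1.49, -1.4, -2.37]
-1 45 -30 0 dmax 0.19 [-0.89, 0.6, -0.52, -1.41, -1.46, -2.02] [-0.65, 0.45, -0.38, -1.56, -1.34, -2.32]
-1 45 -30 0.06 dmax 0.22 [-0.81, 0.6, -0.62, -1.49, -1.41, -1.93] [-0.56, 0.42, -0.46, -1.64, -1.28, -2.27]
```

```bash
cat >> h.py <<'E'
def ori3(sgn,al,tilt):  # al: turn about slope axis; tilt<0: tip raised towards underside
    b=RM*R.from_euler('z',al,degrees=True)*R.from_euler('y',tilt,degrees=True)
    z=b.apply([1,0,0]); y=sgn*b.apply([0,1,0]); x=np.cross(y,z)
    return R.from_matrix(np.stack([x,y,z],1)).as_quat()
def tcp3(tipx,tipz,q,y=0.):
    Rq=R.from_quat(q).as_matrix(); up=Rq[:,0]*np.sign(Rq[2,0])
    return W(tipx,tipz,y)-Rq[:,2]*.017-up*.0095
E
python3 - <<'E'
from h import *
for sgn in (1,-1):
 for al in (0,-20,20,-30,30,-45,45,-60,60):
  for t in (0,-5,-10,-15):
   for y in (-.06,0,.06):
    q=ori3(sgn,al,t); zz=R.from_quat(q).apply([0,0,1])
    js=[manip.inverse_kinematics(p,q) for p in (tcp3(.000,-.02,q,y)-.07*zz,tcp3(.000,-.02,q,y),tcp3(.000,-.006+TR/2,q,y),tcp3(.000,-.006+TR,q,y))]
    if all(j is not None for j in js):
        js=np.array(js); d=np.abs(np.diff(js,axis=0)).max()
        if d<1: print(sgn,al,t,y,'dmax %.2f'%d,js[0].round(2).tolist(),js[-1].round(2).tolist())
E
```

```text
1 0 -10 -0.06 dmax 0.38 [-0.8, 0.01, -0.85, -1.79, -0.68, 0.75] [-0.42, 0.05, -0.56, -1.71, -0.35, 0.36]
1 0 -10 0 dmax 0.42 [-0.67, -0.03, -0.93, -1.96, -0.62, 0.84] [-0.32, 0.03, -0.61, -1.9, -0.28, 0.5]
1 0 -15 -0.06 dmax 0.34 [-0.99, 0.16, -0.94, -1.9, -0.92, 1.08] [-0.58, 0.1, -0.64, -1.97, -0.56, 0.73]
1 0 -15 0 dmax 0.37 [-0.9, 0.16, -1.06, -2.07, -0.94, 1.23] [-0.49, 0.08, -0.72, -2.17, -0.53, 0.89]
1 20 0 -0.06 dmax 0.27 [-0.68, 0.09, -0.58, -1.23, -0.86, 0.1] [-0.39, 0.12, -0.39, -1.16, -0.7, -0.22]
1 20 0 0 dmax 0.32 [-0.52, 0.02, -0.65, -1.29, -0.75, 0.05] [-0.24, 0.08, -0.44, -1.17, -0.57, -0.3]
1 20 0 0.06 dmax 0.40 [-0.33, -0.04, -0.7, -1.35, -0.6, -0.03] [-0.05, 0.05, -0.48, -1.15, -0.42, -0.42]
1 20 -5 -0.06 dmax 0.27 [-0.79, 0.14, -0.62, -1.35, -0.94, 0.31] [-0.48, 0.14, -0.42, -1.32, -0.74, -0.02]
1 20 -5 0 dmax 0.31 [-0.66, 0.07, -0.69, -1.43, -0.84, 0.3] [-0.34, 0.1, -0.47, -1.37, -0.63, -0.05]
1 20 -5 0.06 dmax 0.37 [-0.5, 0.01, -0.75, -1.54, -0.73, 0.29] [-0.18, 0.06, -0.5, -1.42, -0.49, -0.09]
1 20 -10 -0.06 dmax 0.26 [-0.89, 0.21, -0.66, -1.45, -1.02, 0.51] [
[... 7386 characters left out ...]
.4, -1.26, -1.48, -2.8] [-0.47, 0.45, -0.26, -1.38, -1.4, -3.07]
-1 60 -10 -0.06 dmax 0.15 [-0.86, 0.66, -0.23, -1.2, -1.63, -2.81] [-0.68, 0.54, -0.14, -1.33, -1.57, -3.04]
-1 60 -10 0 dmax 0.17 [-0.79, 0.63, -0.34, -1.25, -1.57, -2.76] [-0.6, 0.51, -0.23, -1.39, -1.5, -3.01]
-1 60 -10 0.06 dmax 0.18 [-0.72, 0.6, -0.43, -1.32, -1.51, -2.7] [-0.51, 0.47, -0.3, -1.45, -1.43, -2.98]
-1 60 -15 -0.06 dmax 0.15 [-0.9, 0.7, -0.26, -1.24, -1.65, -2.74] [-0.71, 0.57, -0.18, -1.4, -1.59, -2.98]
-1 60 -15 0 dmax 0.17 [-0.83, 0.68, -0.37, -1.3, -1.6, -2.67] [-0.63, 0.53, -0.26, -1.46, -1.52, -2.94]
-1 60 -15 0.06 dmax 0.19 [-0.75, 0.66, -0.47, -1.37, -1.54, -2.6] [-0.54, 0.5, -0.34, -1.52, -1.46, -2.9]
```

```bash
cat > plan.py <<'E'
from h import *
from scipy.spatial.transform import Slerp
Q=ori3(1,18,-9); ZZ=R.from_quat(Q).apply([0,0,1])
YO=0.0; TX=.002
def at(z): return tcp3(TX,z,Q,YO)
PRE=at(-.02)-.09*ZZ
D=manip.get_state()['tcp_rot']
E
python3 - <<'E'
from plan import *
M=R.from_quat(Q).as_matrix()
for nm,p in (('pre',PRE),('in',at(-.02)),('end',at(-.006+TR))):
    print(nm,p.round(3),[ (p+M@[sx*.0375,sy*.095,-.053]).round(3).tolist() for sx in(1,-1) for sy in (1,-1)], 'low back',(p+M@[.0375,-.095,-.2]).round(3),(p+M@[.0375,.095,-.2]).round(3))
    print(np.round(manip.inverse_kinematics(p,Q),2))
for p in ([.3,.4,.38],[.4,.2,.42],[.4,0,.42],[.37,-.1,.42],[.36,-.15,.40]):
    for yaw in (None,):
        print(p,[np.round(j,2).tolist() if (j:=manip.inverse_kinematics(p,o)) is not None else None for o in (D,R.from_euler('y',-20,degrees=True)*R.from_quat(D) and Q)])
for f in np.linspace(0,1,6):
    o=Slerp([0,1],R.from_quat([D,Q]))(f).as_quat(); p=(1-f)*np.array([.38,-.05,.40])+f*PRE
    j=manip.inverse_kinematics(p,o); print(f,R.from_quat(o).apply([0,0,1]).round(2),None if j is None else np.round(j,2))
E
```

```text
pre [ 0.378 -0.068  0.166] [[0.293, 0.009, 0.179], [0.337, -0.172, 0.141], [0.332, 0.005, 0.243], [0.376, -0.176, 0.205]] low back [ 0.216 -0.216  0.212] [ 0.172 -0.035  0.25 ]
[-0.78  0.07 -0.76 -1.5  -0.92  0.46]
in [ 0.452 -0.041  0.123] [[0.367, 0.036, 0.135], [0.411, -0.145, 0.097], [0.406, 0.032, 0.199], [0.45, -0.149, 0.161]] low back [ 0.29  -0.189  0.168] [ 0.246 -0.008  0.206]
[-0.66  0.28 -0.73 -1.76 -0.85  0.7 ]
end [ 0.523 -0.042  0.206] [[0.438, 0.035, 0.219], [0.481, -0.146, 0.181], [0.477, 0.031, 0.283], [0.52, -0.15, 0.245]] low back [ 0.36  -0.19   0.252] [ 0.317 -0.009  0.29 ]
[-0.4   0.11 -0.51 -1.54 -0.64  0.15]
[0.3, 0.4, 0.38] [[1.25, 0.1, -0.03, -0.0, -1.44, -0.14], [1.38, -0.15, -0.97, 1.57, -0.85, 2.24]]
[0.4, 0.2, 0.42] [[0.83, -0.01, -0.04, -0.0, -1.53, 0.29], None]
[0.4, 0, 0.42] [[0.41, -0.1, -0.13, -0.0, -1.54, 0.7], [0.44, -0.58, -0.9, 0.41, -0.2, -2.24]]
[0.37, -0.1, 0.42] [[0.17, -0.13, -0.16, -0.0, -1.54, 0.95], [-0.53, -0.39, -0.38, -0.94, -0.98, -0.63]]
[0.36, -0.15, 0.4] [[0.03, -0.11, -0.19, -0.0, -1.49, 1.09], [-0.79, -0.29, -0.34, -1.04, -1.16, -0.4]]
0.0 [-0.  0. -1.] [ 0.3  -0.13 -0.2  -0.   -1.5   0.82]
0.2 [ 0.05  0.27 -0.96] [ 0.06 -0.1  -0.21 -0.27 -1.4   0.64]
0.4 [ 0.2   0.47 -0.86] [-0.17 -0.08 -0.29 -0.55 -1.27  0.5 ]
0.6000000000000001 [ 0.42  0.55 -0.72] [-0.38 -0.06 -0.41 -0.83 -1.13  0.4 ]
0.8 [ 0.65  0.49 -0.58] [-0.58 -0.02 -0.57 -1.14 -1.    0.37]
1.0 [ 0.82  0.3  -0.48] [-0.78  0.07 -0.76 -1.5  -0.92  0.46]
```

```bash
python3 - <<'E'
from plan import *
manip.move_gripper(0.0,squeeze=10)
manip.goto([.3,.4,.38],D); print(manip.get_state()['time_s'])
manip.goto([.38,-.05,.40],D); print(manip.get_state()['time_s'])
o=Slerp([0,1],R.from_quat([D,Q]))(.6).as_quat(); p=.4*np.array([.38,-.05,.40])+.6*PRE
manip.goto(p,o);manip.goto(PRE,Q)
s=manip.get_state();print(s['time_s'],s['tcp_pos'],PRE,s['force'],s['opening'])
for n in ('side','top'): save(manip.grab_frame(n),n+'1')
E
```

```text
3.7417
5.4167
6.9083 [ 0.37929203 -0.06805112  0.16709433] [ 0.37818763 -0.06776096  0.16608147] [-0.36096772  0.09942585  0.27151597] 0.0005357649364328442
```

View pics/side1.png

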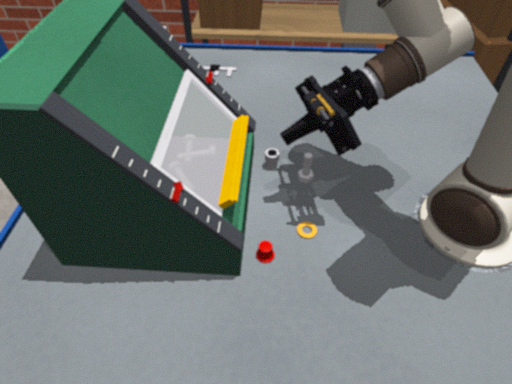

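View pics/top1.png

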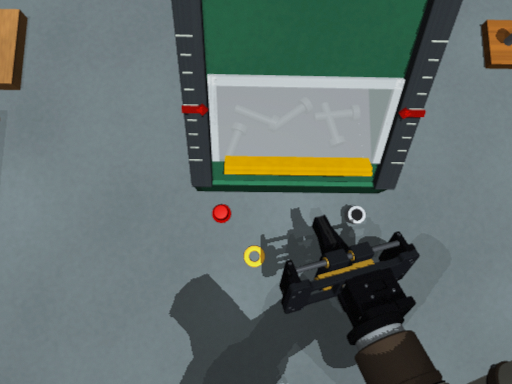

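The closed fingers are in front of the lip: tip at about (320,218) in the top view and (285,140) in the side view. The parts haven't moved. Now I'll check the tip projection and move in beneath the lip.

```bash
python3 - <<'E'
from plan import *
import fit,pickle
s=manip.get_state();tip=s['tcp_pos']+.017*R.from_quat(s['tcp_rot']).apply([0,0,1])
for n in('side0','top0'):print(n,fit.proj(pickle.load(open(n+'.pkl','rb')),[tip]).round(1))
f0=s['force']
manip.servo_line(at(-.02),feed=.06)
s=manip.get_state();print(s['time_s'],s['tcp_pos']-at(-.02),s['force']-f0)
for n in ('side','top'):
    p=manip.grab_frame(n);c=p['pixels'][60:260,140:340] if n=='side' else p['pixels'][80:260,170:435]
    cv2.imwrite(f'pics/{n}2.png',cv2.resize(c[:,:,::-1],None,fx=3,fy=3,interpolation=cv2.INTER_CUBIC))
E
```

```text
side0 [[282.7 138.8]]
top0 [[317.6 219.7]]
8.6583 [-9.86804703e-05 -9.39124726e-05  2.27106472e-04] [ 0.11978609  0.98415219 -0.2820748 ]
```

View pics/side2.png

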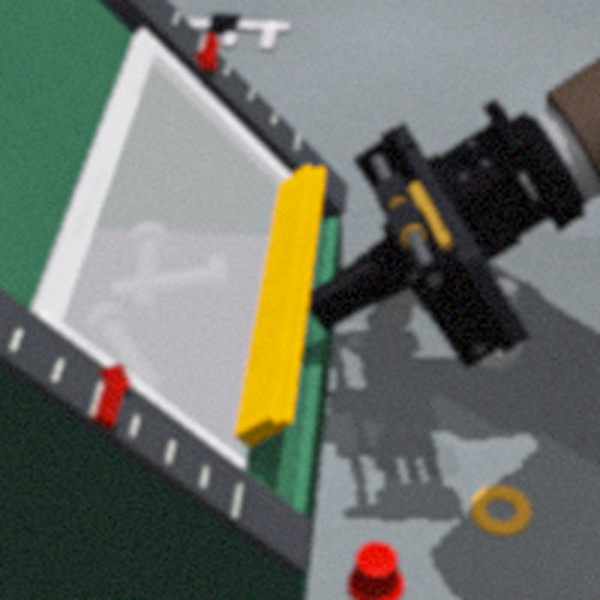

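View pics/top2.png

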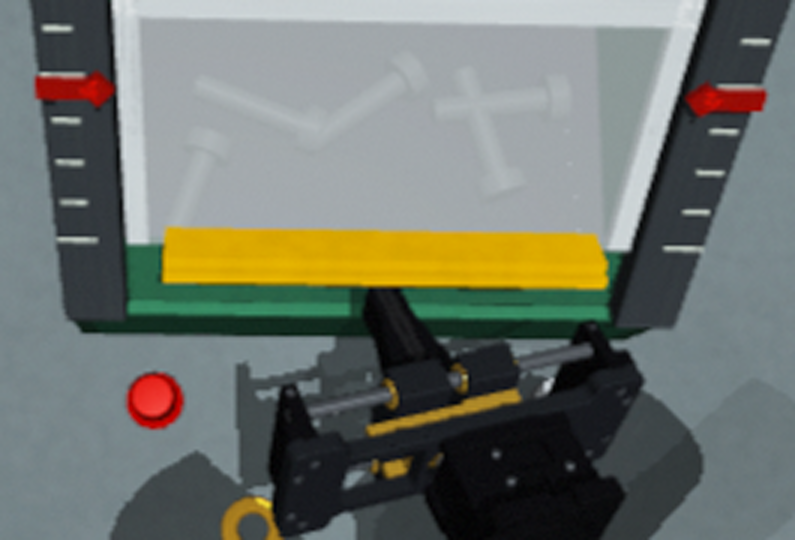

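The tip is hidden beneath the lip and there is no contact force. Next I'll push partway and measure.

```bash
python3 - <<'E'
from plan import *
import pickle
f0=manip.get_state()['force']; u=RM.apply([0,0,1])
for z in (-.006,.01,.035,.06):
    manip.servo_line(at(z),feed=.03)
    s=manip.get_state();d=s['force']-f0;print(z,round(s['time_s'],2),'along slope',round(d@u,2),'normal',round(d@RM.apply([1,0,0]),2),(RM.inv().apply(s['tcp_pos']-at(z))*1e3).round(1))
for n in ('side','top'):
    p=manip.grab_frame(n);pickle.dump(p,open(n+'3.pkl','wb'));c=p['pixels'][60:260,140:340] if n=='side' else p['pixels'][80:260,170:435]
    cv2.imwrite(f'pics/{n}3.png',cv2.resize(c[:,:,::-1],None,fx=3,fy=3,interpolation=cv2.INTER_CUBIC))
E
```

```text
-0.006 9.38 along slope -0.88 normal 0.86 [-0.   0.1  0.2]
0.01 10.06 along slope -0.96 normal 0.18 [0.  0.1 1. ]
0.035 11.04 along slope -1.63 normal 0.39 [0.  0.1 0.7]
0.06 12.03 along slope -1.33 normal 0.48 [0.  0.  0.7]
```

View pics/side3.png

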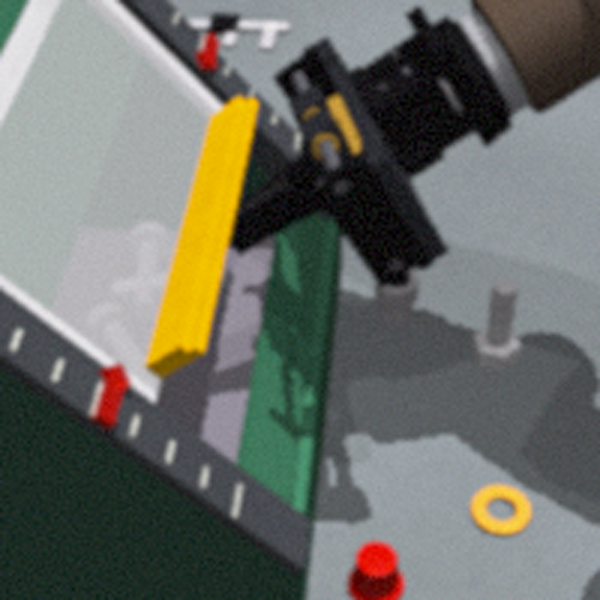

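View pics/top3.png

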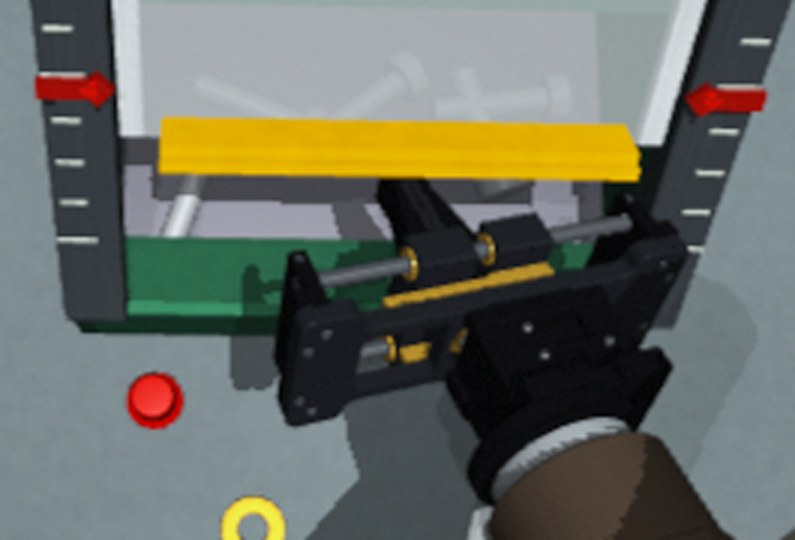

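The sash came up: top lip edges at crop rows 117-173 (left) and 126-181 (right). I'll fit the lip position now.

```bash
cat > m3.py <<'E'
from fit import *
ps=pickle.load(open('side3.pkl','rb'));pt=pickle.load(open('top3.pkl','rb'))
K=[('lip',FB,1),('lip',FB,-1),('lip',BT,1),('lip',BT,-1),('p','tip',1),('p','tip',-1),('p','base',1),('p','base',-1)]
KS=[K[i] for i in (0,1,2,4,5,6,7)]
def run(Sl,Tl):
    pxS=np.array([S(*a) for a in Sl+[(118,366),(208,68),(108,425),(211,32)]])
    pxT=np.array([T(*a) for a in Tl+[(115,91),(686,99),(38,88),(765,100)]])
    for o in ([(ps,KS,pxS),(pt,K,pxT)],[(ps,KS,pxS)],[(pt,K,pxT)]):
        q,r=fit(o);print(q.round(4),np.abs(r[:-3]).max().round(1))
if __name__=='__main__':
    print('before');run([(293,424),(326,170),(238,430)],[(163,283),(607,289),(166,228),(601,234)])
    print('now');run([(203,350),(259,98),(149,362)],[(161,173),(639,181),(162,117),(631,126)])
E
python3 m3.py
```

```text
before
[ 0.5464 -0.0379  0.2094 -0.0054 -0.0967  0.007   0.1428  0.1821] 1.6
[ 0.548  -0.0429  0.2053 -0.0038 -0.0987  0.006   0.1452  0.1858] 1.2
[ 0.5453 -0.0371  0.2143 -0.0065 -0.0963  0.0062  0.1411  0.1796] 0.9
now
[ 0.5459 -0.0379  0.2099 -0.0061 -0.0262  0.0075  0.1428  0.1821] 1.6
[ 0.5465 -0.0394  0.2086 -0.0038 -0.0264  0.0066  0.1443  0.1847] 1.2
[ 0.5458 -0.0374  0.213  -0.0073 -0.0272  0.0063  0.1414  0.18  ] 0.8
```

```bash
python3 - <<'E'
from plan import *
import pickle
u=RM.apply([0,0,1])
for z in (.075,.0858):
    manip.servo_line(at(z),feed=.02)
    s=manip.get_state();print(z,round(s['time_s'],2),(s['force']@u).round(2),(RM.inv().apply(s['tcp_pos']-at(z))*1e3).round(1))
manip.hold(.3)
for n in ('side','top'):
    p=manip.grab_frame(n);pickle.dump(p,open(n+'3.pkl','wb'));c=p['pixels'][60:260,100:340] if n=='side' else p['pixels'][80:260,170:435]
    cv2.imwrite(f'pics/{n}4.png',cv2.resize(c[:,:,::-1],None,fx=3,fy=3,interpolation=cv2.INTER_CUBIC))
E
```

```text
0.075 13.03 -1.98 [ 0.  -0.   0.5]
0.0858 13.72 -0.78 [-0.   0.   0.7]
```

View pics/side4.png

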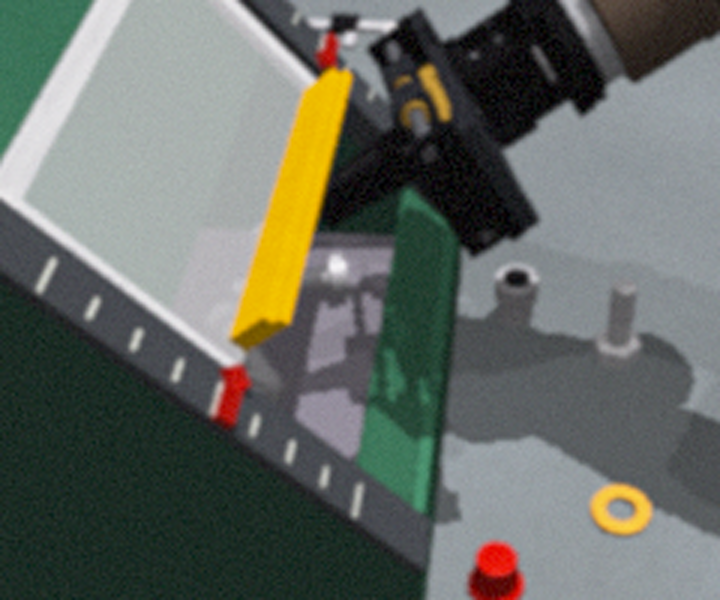

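View pics/top4.png

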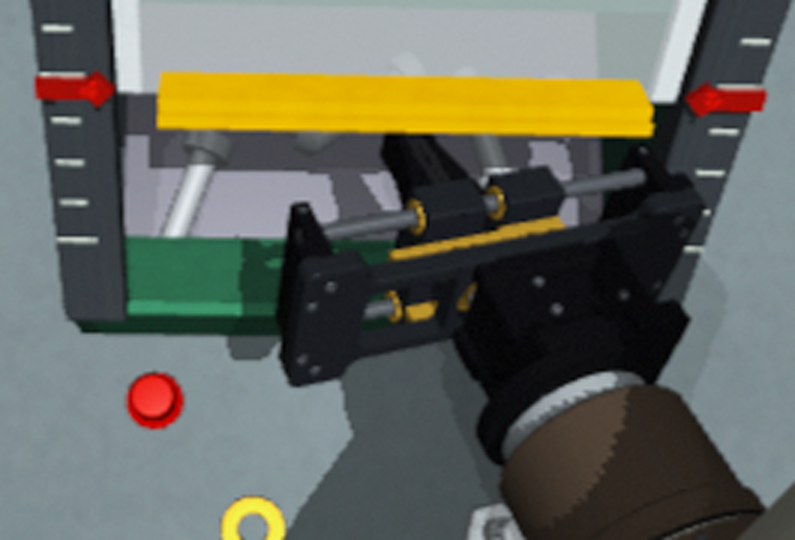

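```bash
python3 - <<'E'
from m3 import *
run([(169,324),(231,71),(113,335)],[(158,128),(653,136),(160,72),(643,82)])
E
```

```text
[ 0.5461 -0.0377  0.2098 -0.0056 -0.0008  0.0072  0.1428  0.1821] 1.6
[ 0.5462 -0.0372  0.2101 -0.0024 -0.0009  0.0064  0.1437  0.184 ] 1.3
[ 0.5454 -0.0371  0.2142 -0.0073 -0.0018  0.0061  0.1411  0.1796] 0.6
```

The lip is at -1 mm (side -0.9, top -1.8). That's well within tolerance, so I'll withdraw: down away from the lip, then back out.

```bash
python3 - <<'E'
from plan import *
import pickle
manip.servo_line(at(.0858-.014),feed=.04)
manip.servo_line(at(.0858-.014)-.11*ZZ,feed=.1)
manip.hold(.3)
s=manip.get_state();print(s['time_s'],s['force'],s['tcp_pos'])
for n in ('side','top'):
    p=manip.grab_frame(n);pickle.dump(p,open(n+'3.pkl','wb'));c=p['pixels'][60:260,100:340] if n=='side' else p['pixels'][80:260,170:435]
    cv2.imwrite(f'pics/{n}5.png',cv2.resize(c[:,:,::-1],None,fx=3,fy=3,interpolation=cv2.INTER_CUBIC))
    for q in ['bolt','socket','cap','washer']:
        for d in manip.find_in(q,p)[:1]: print(n,q,round(d['score'],2),(R.from_quat(p['attitude']).apply(d['location'])+p['xyz']).round(3))
E
```

```text
16.1667 [ 0.29619617 -0.659897   -0.15979075] [ 0.42085627 -0.07419702  0.24581614]
side bolt 0.59 [ 0.335 -0.113  0.021]
side socket 0.2 [ 0.6   -0.007  0.249]
side cap 0.56 [0.416 0.103 0.022]
side washer 0.69 [0.417 0.1   0.023]
top cap 0.53 [0.416 0.095 0.03 ]
top washer 0.67 [0.335 0.032 0.002]
```

View pics/side5.png

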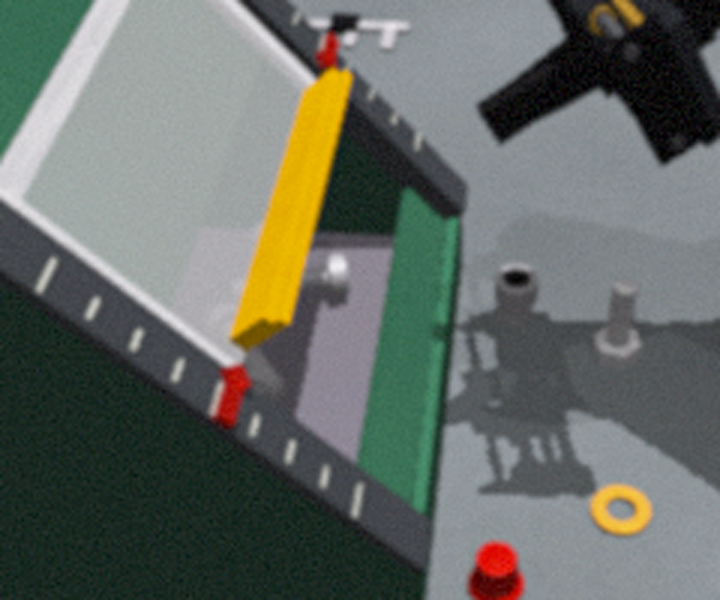

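View pics/top5.png

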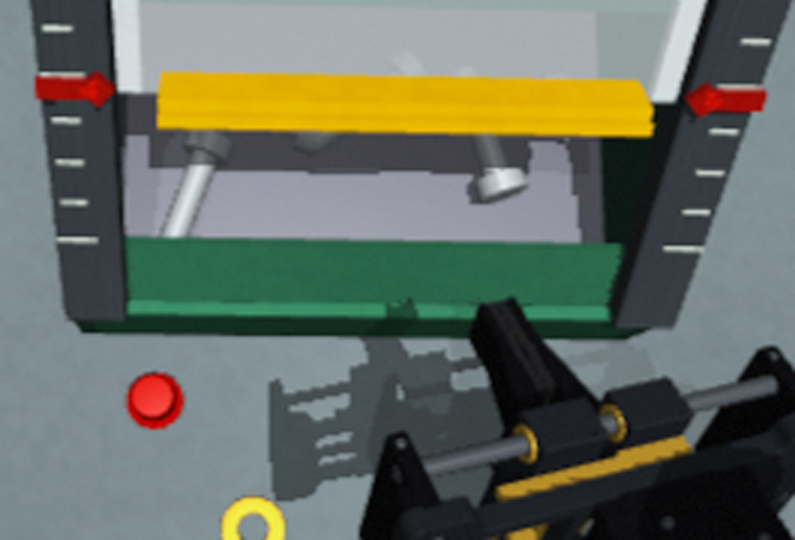

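The lip hasn't moved: its edges are at the same pixels as before I withdrew, beside the pointers. The four parts stand where they were and the hand is clear, so I'm handing in.

```bash
python3 -c "
from rig import manip
manip.hand_in();print(manip.get_state()['time_s'])"
```

```text
the job is handed in; nothing more can be done
the job is handed in; nothing more can be done
```

I pushed the sash up about 96 mm with the closed fingers beneath the yellow lip. I then lowered the fingers off the lip, backed the hand out and handed in at about 16.5 s of the 40 s allowed.

- **Lip height:** with the fingers still in place, fitting both cameras put the lip 0.8 mm below the pointers. The side camera alone gave 0.9 mm and the top camera alone 1.8 mm, all within the 8 mm allowed. After I withdrew, the lip edges were at the same pixels.
- **Pushing force:** while pushing, the wrist sensor read only about 1 to 2 N along the slope. That is a little under the stated 2 to 4 N, probably because of sensor bias of up to 1 N. The sash clearly rose with the fingers.
- **Loose parts:** in the final pictures all four stand where they were. The detector agreed to within about 2 mm for the bolt, cap and washer. It did not find the socket: the side view gave a false low-score hit, and the top view gave nothing for the bolt or socket. It also mistook the cap for the washer in the side view. I judged the socket by eye, and it had not moved.

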